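# Fit the clamp handle under the swing-arm lamp

## Robot

A 6-joint arm with a two-finger parallel gripper is mounted at the origin on the work surface. World frame = base frame: x ahead of the robot, y to its left, z up, the work surface at z = 0. Lengths are in mm, angles in rad, forces in N, time in s.
With the tool pointing down it reaches from about 350 to 775 mm from the base axis. Payload 7.3 kg.
Tool frame: the origin (TCP) lies at the very end of the fingers, on their centre line; the grasp point (between the pads) lies 19 mm behind it; x points along the fingers, z is the direction in which the jaws open and shut, and the axes are right-handed (so a half turn about x gives the same grasp; the last joint's range is limited). The gripper opens to 92 mm and grips with 3 to 60 N. Pads are 19 mm wide; open, the fingers measure 130 mm over their backs; the gripper's body (75 mm by 190 mm) begins 47 mm behind the grasp point.
Start: joints at [0.955, 0.342, 1.524, -0, 1.275, -0.146], TCP at [237.661, 468.147, 226.741] pointing down, gripper open.
Joint ranges: [-2.53, 2.53], [-0.77, 2.02], [0.04, 2.7], [-1, 4.14], [0.28, 2.66], [-3.11, 3.11]. Speed limits (rad/s): [2.57, 2.57, 3.14, 3.14, 3.14, 3.14].

## Interface

Orientations are given as [roll, pitch, yaw] about the fixed x, y, z axes, in that order (R = Rz(yaw) Ry(pitch) Rx(roll)).
In Python, from plant import * gives the robot as it stands.
- The arm moves only by the shell command python3 -m creep 'ROWS'. ROWS is JSON, a list of rows, each an object of numbers: "tx", "ty", "tz": the shift along the tool's x, y, z in cm; "wx", "wy", "wz": the turn, a rotation vector about the tool's x, y, z in rad; "gripper": the closure, from -1 (fully open) to 1 (shut). A call has 1 to 8 rows; each row is the pose to reach, as a shift and turn from the pose commanded when the call began, along the tool's axes at that moment; what a row does not reach only later rows make up. A row lasts 1/12 s, in which the tool goes at most 41.7 mm and 7.16 degrees, less where a joint would pass 70% of its speed; a pose out of reach is approached as far as the arm can. A call with a gripper value outside its range is refused whole. The fingers move at their own pace and stop on an object; the grip force is fixed at half the most. Time passes only in rows, so rows that repeat a pose let the fingers close. It gives the time, the measured TCP pose, the force and the opening at its end, in the units of the state.
- get_obs(): the state, without advancing time (a new reading comes with each control period).
- capture(name): name is "side" or "top" or "wrist"; returns a dict with "frame" (400x640x3 uint8, red, green, blue), "z_map" (400x640 float32, mm along the optical axis (not along the pixel's ray), 0 where there is no reading), "vertical_fov" (degrees; the focal length in pixels is half the picture's height over the tangent of half this angle, whatever the lens; pixels are square), "cx", "cy" (the principal point, pixels), "k1" (the pictures are not rectified: a ray, as slopes to the right and down, at radius r is drawn at 1 + k1 r^2 times it, then the intrinsics apply), "xyz" and "rotation" of the camera in the world. Camera axes: x right, y down, z forward; pixel columns grow to the right and rows downward; lengths in mm; the calibration is good to about 2 mm. A picture is of the moment at which its call begins.
- close_job(): hands the job in, once; it reports no verdict.
The state is a dict: "time": time; "joint_positions": joint angles; "dq": joint speeds; "tau": joint torques, N m; "tool_pos": TCP position; "tcp_rot": TCP orientation; "contact_force": force on the tool from outside, world axes, zero at the start; "moment": the same for the moment, N m; "grip_width": finger opening in mm.
Only numpy, scipy, OpenCV 4.12 (cv2) and the standard library are available. Lean on these libraries where they do the work, as an engineer would, in place of code of your own. Each camera call takes 0.05 s, during which the arm holds its last target.

## Task

The work lamp hangs over the carving clamp and is in the way: swing it well clear to one side, gently. Then fit the red handle fully down onto the clamp's square shaft, let go of it, and gently swing the lamp back until its head is centred over the shaft. Leave the cat figure, the wooden blank and the gouge where they are.

Things in the scene. Friction and masses are not known exactly. Their poses are not given: they have to be found in the camera images.
- lamp_arm (a joint): Angle of the lamp's swing arm about its fixed upright post: counter-clockwise from above is positive, stops at -1.7 and 1.7 rad. The post stands beyond the clamp, seen from the robot. The arm stays where it is left; a push of about 2 to 4 N on the head, from either side (closed fingers will do), moves it.
- lamp_pivot (a point): Point on the swing axis (vertical) at the top of the lamp's post, 208 mm above the table; the highest point of the lamp is its arm, 228 mm above the table. The post is 20 mm thick (32 mm at its top), on a round base 110 mm across and 20 mm high.
- lamp_head (a point): Centre of the underside of the lamp head, 190 mm above the table and 210 mm from the swing axis. The head is a white disc lying level, 96 mm across and 30 mm high (190 to 220 mm above the table), with a black cap 60 mm across up to 228 mm; a flat grey bar 16 mm wide (top 225 mm above the table) joins it to the post.
- shaft_seat (a point): Foot of the clamp's fixed, upright, square steel shaft, centred on the top of the blue bridge, 80 mm above the table. Shaft: 18 mm square, 22 mm high, topped by an 8 mm high round cone nose; flats face this frame's x and y. Bridge 36 (x) by 140 mm (y); plywood base 130 by 150 mm, fixed to the table. The lamp post stands about 210 mm off along this +x.
- handle: Loose T-handle, about 160 g, flat on the table beside the clamp, left or right. Red hub 44 x 44 mm, 36 mm high, with a 21 mm square upright through-bore, sides along x and y; a 12 mm steel rod leaves its x faces 24 mm above the underside, a 22 mm black ball at each end, 158 mm over all. y faces free to grip. Origin: centre of the underside. Fits the shaft in any quarter turn, down to the bridge.
- cat: Carved wooden cat figure, 50 x 44 mm, 92 mm high, origin under its centre; bystander.
- blank: Light wooden block 120 x 50 x 45 mm, origin under its centre; lies on the side of the clamp where the handle is not; bystander.
- gouge: Carving gouge, 180 mm long along its x axis, round wooden handle 26 mm thick, origin under its middle; bystander.
Mind the look-alikes: they are no part of the job. What is shaped like the handle but green or yellow is not meant.

How it is judged (in metres and radians):
On the way, in this order (a step that is already met when the one before it is completed fails the run):
1. the lamp head has been swung clear: its centre more than 120 mm to the side of the shaft (horizontal distance between lamp_head and shaft_seat above 0.12 m), for 0.2 s.
2. the handle is fully down on the shaft and let go, the lamp still clear (z of handle in the frame of shaft_seat between -0.004 and 0.004 m and horizontal distance between handle and shaft_seat below 0.005 m and angle between handle's own z axis and vertical below 0.08 rad and contact force between the fingers and handle below 0.1 N and horizontal distance between lamp_head and shaft_seat above 0.1 m), for 0.2 s.
At the end, for the whole second after the job is handed in: The handle is upright on the square shaft, its underside within 4 mm of the bridge and its centre within 5 mm of the shaft's (tilt under 0.08 rad), and the lamp head's centre is within 30 mm, horizontally, of the shaft; lamp and handle at rest (z of handle in the frame of shaft_seat between -0.004 and 0.004 m and horizontal distance between handle and shaft_seat below 0.005 m and angle between handle's own z axis and vertical below 0.08 rad and horizontal distance between lamp_head and shaft_seat below 0.03 m and velocity of joint lamp_arm between -0.05 and 0.05 rad/s and linear speed of handle below 0.02 m/s); the robot touches nothing.
It fails at once if the lamp arm is flung: it swings faster than 2 rad/s (velocity of joint lamp_arm above 2 rad/s or velocity of joint lamp_arm below -2 rad/s).
It fails at once if the cat figure, the blank or the gouge is moved by more than 40 mm (distance of any of cat, blank, gouge from where it was at the start of the episode above 0.04 m).
It also fails if it takes over 72 s, if anything falls off the work surface, if the arm or the gripper's body presses on something with over 40 N, if the wrist force passes 120 N, or if a joint passes its speed limit or range.

## Working session

There is one attempt and no reset: what is moved stays moved. The work goes in short steps, Python scripts to look and compute and a shell command to move; the robot and the scene stay as the last step left them, time stands still between calls to the robot, and variables do not carry over. Pictures are saved under pics/ and viewed, and the job is handed in when it is done.

```bash
ls; mkdir -p pics; cat > h.py <<'E'
from plant import *
import numpy as np, cv2, os
def shot(n,fn):
    c=capture(n); np.savez('pics/'+fn+'.npz',**c); cv2.imwrite('pics/'+fn+'.png',cv2.cvtColor(c['frame'],cv2.COLOR_RGB2BGR)); return c
def load(fn): 
    d=np.load('pics/'+fn+'.npz'); return {k:d[k] for k in d.files}
def R(c):
    r=np.array(c['rotation'],float)
    if r.shape==(3,3): return r
    from scipy.spatial.transform import Rotation as Ro
    return Ro.from_euler('xyz',r).as_matrix()
def rays(c,uv):
    uv=np.atleast_2d(np.array(uv,float)); H=c['frame'].shape[0]
    f=H/2/np.tan(np.radians(float(c['vertical_fov']))/2)
    d=(uv-[float(c['cx']),float(c['cy'])])/f
    K=np.array([[f,0,float(c['cx'])],[0,f,float(c['cy'])],[0,0,1]])
    p=cv2.undistortPoints(uv.reshape(-1,1,2),K,np.array([float(c['k1']),0,0,0.])).reshape(-1,2)
    return np.c_[p,np.ones(len(p))]@R(c).T
def onplane(c,uv,z):
    d=rays(c,uv); o=np.array(c['xyz'],float); return o+d*((z-o[2])/d[:,2])[:,None]
def pts(c,uv):
    uv=np.atleast_2d(uv); zz=c['z_map'][uv[:,1].astype(int),uv[:,0].astype(int)]
    return np.array(c['xyz'],float)+rays(c,uv)*zz[:,None], zz
E
python3 - <<'E'
from h import *
print(get_obs())
for n in ('top','side','wrist'):
    c=shot(n,n+'0'); print(n,c['xyz'],c['rotation'],c['vertical_fov'],c['cx'],c['cy'],c['k1'])
E
```

```text
pics
{'time': 0.0, 'joint_positions': array([ 9.54972476e-01,  3.42722225e-01,  1.52503041e+00, -1.90271128e-05,
        1.27539108e+00, -1.45988446e-01]), 'dq': array([ 0.00142223, -0.00047894,  0.00186804, -0.00045453, -0.00065692,
       -0.00164424]), 'tau': array([ 2.37043561e-03, -4.31246209e+01, -2.44228417e+01,  7.20440643e-02,
        5.58807410e-02, -1.31952056e-04]), 'tool_pos': array([237.42749421, 467.7824689 , 226.04054602]), 'tcp_rot': array([ 3.00733385,  1.56924515, -2.17488498]), 'contact_force': array([-0.28517815,  0.49872159, -0.23026508]), 'moment': array([-0.04711392,  0.0038947 , -0.00701429]), 'grip_width': 91.71168603224433}
top [ 312.88403509   76.18364913 1426.51206684] [-3.03327389  0.01967817 -1.5501318 ] 48.02527082407272 321.6700676167858 196.85726921978153 -0.014461566896305778
side [ 138.69749972 1112.4962406   785.40656144] [-2.12003629  0.01201497 -2.87415526] 53.051911236630566 319.97047544630914 200.16697354224834 -0.03837085201196018
wrist [166.27232135 504.76558835 384.63606416] [2.83961675e+00 9.23660980e-04 1.10028909e+00] 67.03893828380957 323.4159031405027 195.52653636627133 0.006687464806026178
```

View pics/top0.png

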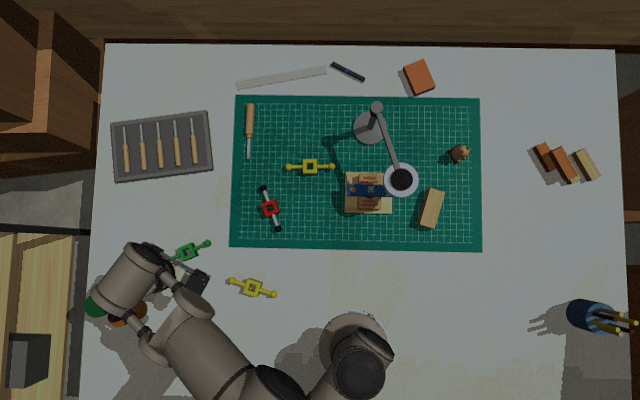

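View pics/side0.png

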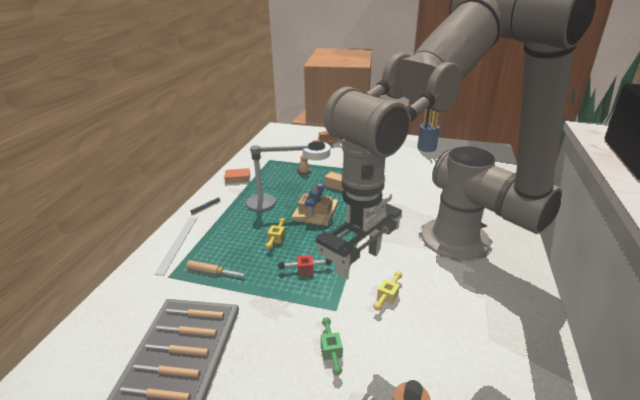

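View pics/wrist0.png

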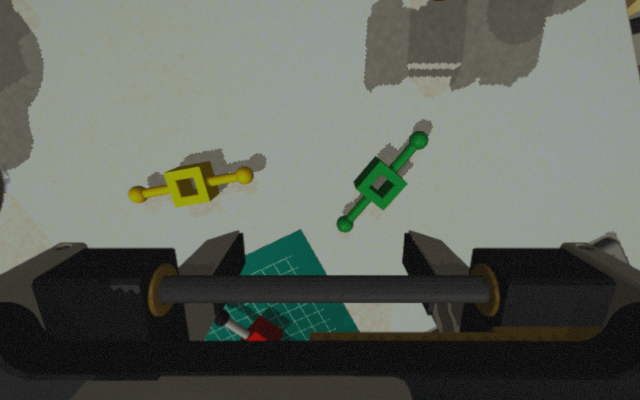

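The top view shows the red handle at about (270,208), the lamp head at (401,180), the post top at (376,107) and the bridge at (368,188). The blank is at (431,209), the cat at (460,153) and the gouge at (250,130). A yellow decoy sits at (310,167). Next I'll measure.

```bash
python3 - <<'E'
from h import *
c=load('top0'); im=cv2.imread('pics/top0.png')
crop=im[80:270,220:490]; cv2.imwrite('pics/top0z.png',cv2.resize(crop,None,fx=2.95,fy=2.95,interpolation=cv2.INTER_CUBIC))
hsv=cv2.cvtColor(im,cv2.COLOR_BGR2HSV)
vv,uu=np.mgrid[0:400,0:640]; uv=np.c_[uu.ravel(),vv.ravel()]
P,zz=pts(c,uv); P=P.reshape(400,640,3)
np.save('pics/P.npy',P)
red=(((hsv[...,0]<6)|(hsv[...,0]>174))&(hsv[...,1]>180)&(hsv[...,2]>80)).astype(np.uint8)
n,l,s,ce=cv2.connectedComponentsWithStats(red)
for i in range(1,n):
    if s[i,4]>15: print('red',s[i],ce[i],np.median(P[l==i],0))
blue=((hsv[...,0]>100)&(hsv[...,0]<125)&(hsv[...,1]>120)).astype(np.uint8)
n,l,s,ce=cv2.connectedComponentsWithStats(blue)
for i in range(1,n):
    if s[i,4]>30: print('blue',s[i],ce[i],np.median(P[l==i],0))
reg=np.zeros((400,640),bool); reg[90:250,230:490]=1
m=reg&(P[...,2]>180)&(P[...,2]<240)
print('high', m.sum())
hm=m&(vv>160)
print('head pts',P[hm].mean(0), P[hm].min(0),P[hm].max(0))
pm=m&(vv<118); print('posttop',P[pm].mean(0),P[pm].min(0),P[pm].max(0))
for nm,(u,v) in dict(cat=(460,153),blank=(431,209),gouge=(250,130),yel=(310,167),table=(280,240),table2=(470,240),ball1=(264,189),ball2=(277,228)).items(): print(nm,P[v,u])
E
```

```text
red [262 200  17  17 159] [269.8490566  207.81761006] [425.26897869 267.17323536  36.4316973 ]
blue [347 184  45  13 360] [367.00555556 190.58611111] [479.26696653 -27.45180568  80.54547534]
blue [567 299  34  34 416] [582.22596154 313.30048077] [ 133.79732749 -663.35898597   73.81499361]
high 1507
head pts [ 494.67043534 -107.7219128   223.1854454 ] [ 448.38229912 -157.90361501  193.33888038] [544.83572362 -62.19225114 235.49634715]
posttop [688.58287495 -42.08728448 225.1304185 ] [665.60277135 -58.57710909 189.73883396] [711.64899491 -24.93097196 234.50459901]
cat [ 601.6376978  -313.10611194   74.40507407]
blank [ 431.43707468 -231.01721733   42.58843844]
gouge [676.44607025 341.43121203  23.13025771]
yel [562.49402035 146.78226866   5.59908017]
table [327.4274058  236.77694104  -0.43279213]
table2 [ 339.36882151 -360.90645015    4.9638875 ]
ball1 [485.38436634 288.31231568  32.25047539]
ball2 [364.00877116 243.53394537  32.58434185]
```

View pics/top0z.png

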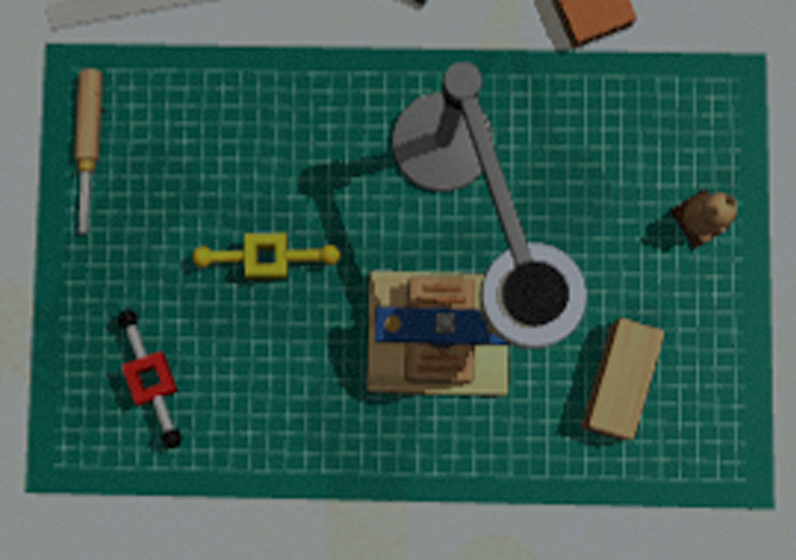

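```bash
cat >> h.py <<'E'
from scipy.spatial.transform import Rotation as Ro
def plan(p=None,jaw=None,o=None):
    """p: world TCP target mm; jaw: world yaw (rad) of tool z axis (mod pi), tool down. prints shift cm and rotvec in tool axes"""
    o=o or get_obs(); Rt=Ro.from_euler('xyz',o['tcp_rot']).as_matrix()
    z=Rt[:,2]; cur=np.arctan2(z[1],z[0])
    print('t',round(o['time'],2),'pos',o['tool_pos'].round(1),'jawyaw',round(cur,3),'xdir',Rt[:,0].round(3),'q6',o['joint_positions'].round(2)[[0,5]],'F',o['contact_force'].round(1),'w',round(o['grip_width'],1))
    if p is not None: print('shift cm',(Rt.T@(np.array(p,float)-o['tool_pos'])/10).round(2))
    if jaw is not None:
        d=(jaw-cur+np.pi/2)%np.pi-np.pi/2
        t=np.array([[0,0,-1],[-np.sin(cur+d),np.cos(cur+d),0],[np.cos(cur+d),np.sin(cur+d),0]]).T
        y=np.cross(t[:,2],t[:,0]); t[:,1]=y
        print('rotvec',Ro.from_matrix(Rt.T@t).as_rotvec().round(3))
E
python3 - <<'E'
from h import *
c=load('top0'); P=np.load('pics/P.npy')
plan((480,-12,280),1.57)
im=cv2.imread('pics/top0.png'); hsv=cv2.cvtColor(im,cv2.COLOR_BGR2HSV)
b=(hsv[...,0]>100)&(hsv[...,0]<125)&(hsv[...,1]>120); b[:,420:]=0; b[250:]=0
q=onplane(c,np.argwhere(b)[:,::-1],80)[:,:2].astype(np.float32); print('bridge',cv2.minAreaRect(q))
print('shaft',onplane(c,(371.2,189.2),104), P[186:193,368:375,2].round(0))
print(P[174:210:3,371].round(0))
E
```

```text
t 0.15 pos [237.5 467.9 226.2] jawyaw 1.101 xdir [-0.001 -0.001 -1.   ] q6 [ 0.96 -0.15] F [-0.9  1.1 -0.2] w 91.9
shift cm [ -5.35 -43.35 -31.82]
rotvec [-0.469 -0.001 -0.   ]
bridge ((498.0462646484375, 483.29931640625), (440.67425537109375, 1088.4794921875), 18.835830688476562)
shaft [[481.69851911 -41.12803939 104.        ]] [[109. 101. 107. 105. 103. 103.  79.]
 [ 98. 110. 112. 113. 110. 103.  85.]
 [100. 113. 109. 109. 106. 110.  82.]
 [105. 113. 111. 111. 109. 109.  82.]
 [101. 111. 110. 110. 112. 107.  77.]
 [102. 101. 107. 106. 102. 103.  80.]
 [ 86.  89.  92.  93.  91.  94.  82.]]
[[536. -45.  49.]
 [526. -45.  54.]
 [517. -45.  52.]
 [508. -45.  48.]
 [491. -40. 105.]
 [481. -40. 111.]
 [475. -42.  93.]
 [467. -43.  79.]
 [461. -45.  55.]
 [452. -45.  54.]
 [442. -45.  55.]
 [434. -46.  49.]]
```

```bash
python3 -m creep '[{"tx":-5,"gripper":1},{"tx":-5.4,"ty":-4,"tz":-3,"wx":-0.12,"gripper":1},{"tx":-5.4,"ty":-8,"tz":-6,"wx":-0.24,"gripper":1},{"tx":-5.4,"ty":-11,"tz":-8.2,"wx":-0.36,"gripper":1},{"tx":-5.4,"ty":-14,"tz":-10.4,"wx":-0.47,"gripper":1},{"tx":-5.4,"ty":-17.3,"tz":-12.8,"wx":-0.47,"gripper":1},{"tx":-5.4,"ty":-20.5,"tz":-15.2,"wx":-0.47,"gripper":1},{"tx":-5.4,"ty":-23.8,"tz":-17.6,"wx":-0.47,"gripper":1}]'; python3 -c "
from h import *
plan((475,-12,275),1.57)"
```

```text
t 0.15 pos [237.5 467.9 226.2] jawyaw 1.101 xdir [-0.001 -0.001 -1.   ] q6 [ 0.96 -0.15] F [-0.9  1.1 -0.2] w 91.9
shift cm [ -4.85 -42.9  -32.04]
rotvec [-0.469 -0.001 -0.   ]validation failed for argument at $[0]...
```

```bash
python3 -m creep '[{"tx":-5,"ty":0,"tz":0,"wx":0,"wy":0,"wz":0,"gripper":1},{"tx":-5.4,"ty":-4,"tz":-3,"wx":-0.12,"wy":0,"wz":0,"gripper":1},{"tx":-5.4,"ty":-8,"tz":-6,"wx":-0.24,"wy":0,"wz":0,"gripper":1},{"tx":-5.4,"ty":-11,"tz":-8.2,"wx":-0.36,"wy":0,"wz":0,"gripper":1},{"tx":-5.4,"ty":-14,"tz":-10.4,"wx":-0.47,"wy":0,"wz":0,"gripper":1},{"tx":-5.4,"ty":-17.3,"tz":-12.8,"wx":-0.47,"wy":0,"wz":0,"gripper":1},{"tx":-5.4,"ty":-20.5,"tz":-15.2,"wx":-0.47,"wy":0,"wz":0,"gripper":1},{"tx":-5.4,"ty":-23.8,"tz":-17.6,"wx":-0.47,"wy":0,"wz":0,"gripper":1}]'; python3 -c "
from h import *
plan((475,-12,275),1.57)"
```

```text
time: 0.82
tool_pos: [360.2, 221.9, 280.7]
tcp_rot: [-0.894, 1.571, 0.678]
contact_force: [1.0, 1.3, -0.1]
grip_width: 43.4
t 0.82 pos [360.2 221.9 280.7] jawyaw 1.572 xdir [ 0.  0. -1.] q6 [ 0.37 -1.2 ] F [ 1.   1.3 -0.1] w 43.4
shift cm [  0.57 -11.46 -23.4 ]
rotvec [0.002 0.    0.   ]
```

```bash
python3 -m creep '[{"tx":0,"ty":-1.8,"tz":-3.6,"wx":0,"wy":0,"wz":0,"gripper":1},{"tx":0,"ty":-3.6,"tz":-7.2,"wx":0,"wy":0,"wz":0,"gripper":1},{"tx":0,"ty":-5.4,"tz":-10.9,"wx":0,"wy":0,"wz":0,"gripper":1},{"tx":0,"ty":-7.2,"tz":-14.6,"wx":0,"wy":0,"wz":0,"gripper":1},{"tx":0,"ty":-9,"tz":-18.3,"wx":0,"wy":0,"wz":0,"gripper":1},{"tx":2,"ty":-10.8,"tz":-22,"wx":0,"wy":0,"wz":0,"gripper":1},{"tx":5,"ty":-11.5,"tz":-23.4,"wx":0,"wy":0,"wz":0,"gripper":1},{"tx":8.2,"ty":-11.5,"tz":-23.4,"wx":0,"wy":0,"wz":0,"gripper":1}]'; python3 -c "
from h import *
plan((475,-12,198),1.57)
shot('wrist','wrist1');shot('top','top1')"
```

```text
time: 1.48
tool_pos: [477.2, -14.1, 198.1]
tcp_rot: [-1.99, 1.567, -0.423]
contact_force: [0.1, -0.4, -0.5]
grip_width: 0.3
t 1.48 pos [477.2 -14.1 198.1] jawyaw 1.567 xdir [ 0.004 -0.002 -1.   ] q6 [-0.19 -1.76] F [ 0.1 -0.4 -0.5] w 0.3
shift cm [0.   0.22 0.21]
rotvec [-0.003 -0.002  0.004]
```

View pics/wrist1.png

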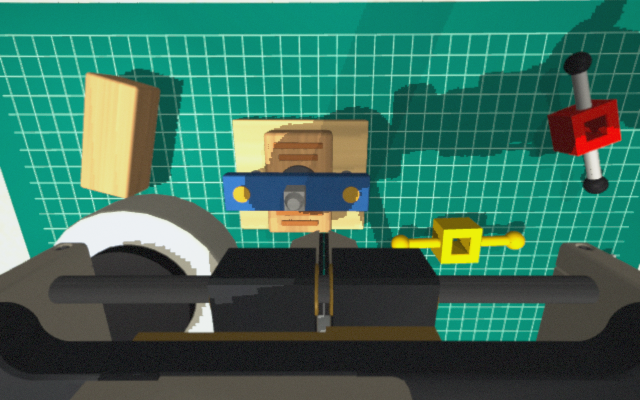

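View pics/top1.png

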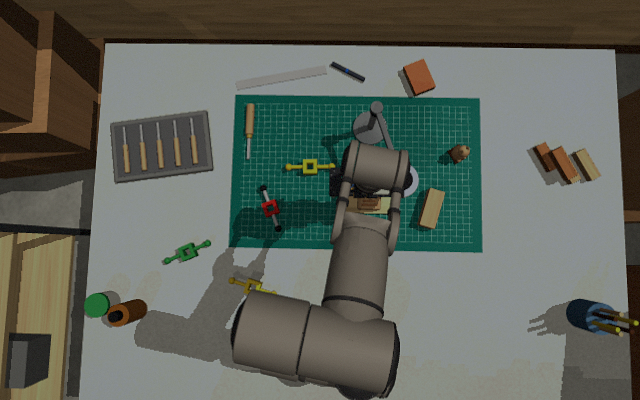

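```bash
python3 -m creep '[{"tx":0,"ty":-0.2,"tz":-1,"wx":0,"wy":0,"wz":0,"gripper":1},{"tx":0,"ty":-0.4,"tz":-2,"wx":0,"wy":0,"wz":0,"gripper":1},{"tx":0,"ty":-0.5,"tz":-2.8,"wx":0,"wy":0,"wz":0,"gripper":1},{"tx":0,"ty":-0.5,"tz":-3.6,"wx":0,"wy":0,"wz":0,"gripper":1},{"tx":0,"ty":-0.6,"tz":-4.4,"wx":0,"wy":0,"wz":0,"gripper":1},{"tx":0,"ty":-0.7,"tz":-5.3,"wx":0,"wy":0,"wz":0,"gripper":1},{"tx":0,"ty":-0.8,"tz":-6.2,"wx":0,"wy":0,"wz":0,"gripper":1},{"tx":0,"ty":-1,"tz":-7.1,"wx":0,"wy":0,"wz":0,"gripper":1}]'; python3 -c "
from h import *
plan((507,-141,198),1.57)"
```

```text
time: 2.25
tool_pos: [485.1, -81.9, 199.0]
tcp_rot: [-1.064, 1.57, 0.507]
contact_force: [1.5, 2.4, 1.3]
grip_width: 0.0
t 2.25 pos [485.1 -81.9 199. ] jawyaw 1.571 xdir [ 0.001  0.    -1.   ] q6 [-0.32 -1.89] F [1.5 2.4 1.3] w 0.0
shift cm [ 0.1  -2.18 -5.91]
rotvec [0.001 0.    0.001]
```

Contact looks gentle at about 2.4 N. I'll carry on around the arc.

```bash
python3 -m creep '[{"tx":0,"ty":-0.3,"tz":-1,"wx":0,"wy":0,"wz":0,"gripper":1},{"tx":0,"ty":-0.6,"tz":-2,"wx":0,"wy":0,"wz":0,"gripper":1},{"tx":0,"ty":-0.9,"tz":-3,"wx":0,"wy":0,"wz":0,"gripper":1},{"tx":0,"ty":-1.3,"tz":-4,"wx":0,"wy":0,"wz":0,"gripper":1},{"tx":0,"ty":-1.7,"tz":-4.9,"wx":0,"wy":0,"wz":0,"gripper":1},{"tx":0,"ty":-2.2,"tz":-5.9,"wx":0,"wy":0,"wz":0,"gripper":1},{"tx":0,"ty":-2.7,"tz":-6.8,"wx":0,"wy":0,"wz":0,"gripper":1},{"tx":0,"ty":-3.2,"tz":-7.6,"wx":0,"wy":0,"wz":0,"gripper":1}]'; python3 -m creep '[{"tx":0,"ty":-0.6,"tz":-0.8,"wx":0,"wy":0,"wz":0,"gripper":1},{"tx":0,"ty":-1.2,"tz":-1.6,"wx":0,"wy":0,"wz":0,"gripper":1},{"tx":0,"ty":-1.9,"tz":-2.4,"wx":0,"wy":0,"wz":0,"gripper":1},{"tx":0,"ty":-2.6,"tz":-3.1,"wx":0,"wy":0,"wz":0,"gripper":1},{"tx":0,"ty":-3,"tz":-3.5,"wx":0,"wy":0,"wz":0,"gripper":1},{"tx":0,"ty":-3,"tz":-3.5,"wx":0,"wy":0,"wz":0,"gripper":1},{"tx":0,"ty":-2.5,"tz":-2,"wx":0,"wy":0,"wz":0,"gripper":1},{"tx":-3,"ty":-1.5,"tz":0,"wx":0,"wy":0,"wz":0,"gripper":1}]';python3 -c "
from h import *
plan((425,267,100),0.36)
shot('top','top2')"
```

```text
time: 2.92
tool_pos: [517.4, -158.3, 198.4]
tcp_rot: [1.285, 1.57, 2.856]
contact_force: [-1.0, 3.0, -0.1]
grip_width: 0.5
time: 3.58
tool_pos: [530.0, -157.4, 223.5]
tcp_rot: [1.226, 1.561, 2.795]
contact_force: [0.1, 1.3, -0.4]
grip_width: 0.5
t 3.58 pos [ 530.  -157.4  223.5] jawyaw 1.569 xdir [-0.009  0.003 -1.   ] q6 [-0.43 -2.  ] F [ 0.1  1.3 -0.4] w 0.5
shift cm [12.58 10.46 42.38]
rotvec [ 1.209 -0.003 -0.01 ]
```

View pics/top2.png

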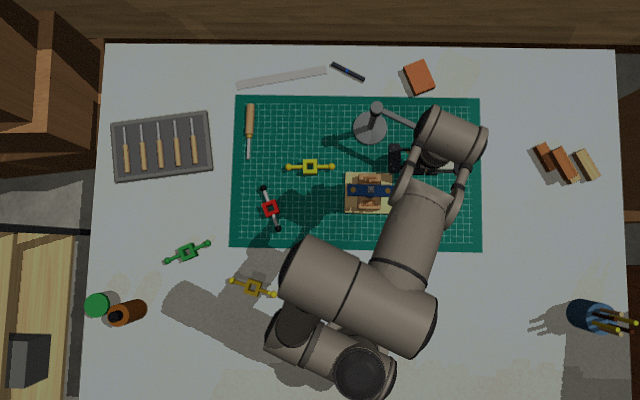

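```bash
python3 -m creep '[{"tx":0,"ty":0.9,"tz":3.5,"wx":0,"wy":0,"wz":0,"gripper":1},{"tx":0,"ty":1.8,"tz":7,"wx":0,"wy":0,"wz":0,"gripper":-1},{"tx":0,"ty":2.7,"tz":10.5,"wx":0,"wy":0,"wz":0,"gripper":-1},{"tx":0,"ty":3.6,"tz":14,"wx":0,"wy":0,"wz":0,"gripper":-1},{"tx":0,"ty":4.5,"tz":17.5,"wx":-0.09,"wy":0,"wz":0,"gripper":-1},{"tx":0,"ty":5.4,"tz":21,"wx":-0.18,"wy":0,"wz":0,"gripper":-1},{"tx":0,"ty":6.3,"tz":24.5,"wx":-0.27,"wy":0,"wz":0,"gripper":-1},{"tx":0,"ty":7.2,"tz":28,"wx":-0.35,"wy":0,"wz":0,"gripper":-1}]'; python3 -c "
from h import *
plan((425,267,150),1.926)"
```

```text
time: 4.3
tool_pos: [459.7, 124.1, 229.4]
tcp_rot: [-2.066, 1.568, -0.141]
contact_force: [0.0, -0.2, -0.7]
grip_width: 42.9
t 4.3 pos [459.7 124.1 229.4] jawyaw 1.926 xdir [ 0.002 -0.    -1.   ] q6 [ 0.1  -1.82] F [ 0.  -0.2 -0.7] w 42.9
shift cm [ 7.93 -1.7  14.61]
rotvec [-0.    -0.001  0.002]
```

```bash
python3 -m creep '[{"tx":1,"ty":-0.4,"tz":3.5,"wx":0,"wy":0,"wz":0,"gripper":-1},{"tx":2.5,"ty":-0.8,"tz":7,"wx":0,"wy":0,"wz":0,"gripper":-1},{"tx":4.5,"ty":-1.2,"tz":10.5,"wx":0,"wy":0,"wz":0,"gripper":-1},{"tx":6.5,"ty":-1.6,"tz":13.5,"wx":0,"wy":0,"wz":0,"gripper":-1},{"tx":7.9,"ty":-1.7,"tz":14.6,"wx":0,"wy":0,"wz":0,"gripper":-1},{"tx":7.9,"ty":-1.7,"tz":14.6,"wx":0,"wy":0,"wz":0,"gripper":-1}]'; python3 -c "
from h import *
plan((425,267,150),1.926)
c=shot('wrist','wrist3');shot('top','top3');shot('side','side3')"
```

```text
time: 4.8
tool_pos: [423.8, 267.4, 147.4]
tcp_rot: [1.613, 1.567, -2.746]
contact_force: [-0.7, -0.0, 0.3]
grip_width: 82.4
t 4.8 pos [423.8 267.4 147.4] jawyaw 1.925 xdir [-0.003 -0.001 -1.   ] q6 [ 0.41 -1.52] F [-0.7 -0.   0.3] w 82.4
shift cm [-0.26 -0.1  -0.07]
rotvec [-0.001 -0.    -0.004]
```

View pics/wrist3.png

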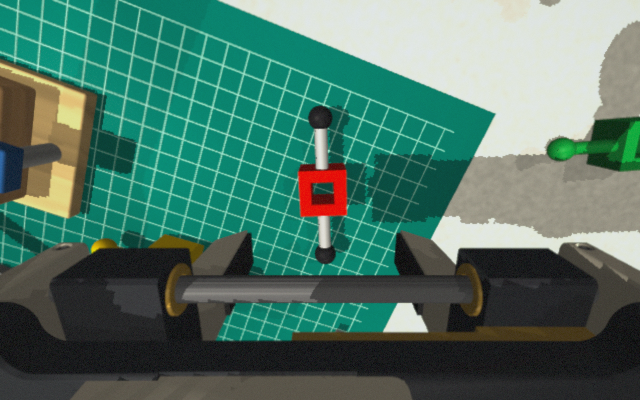

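View pics/top3.png

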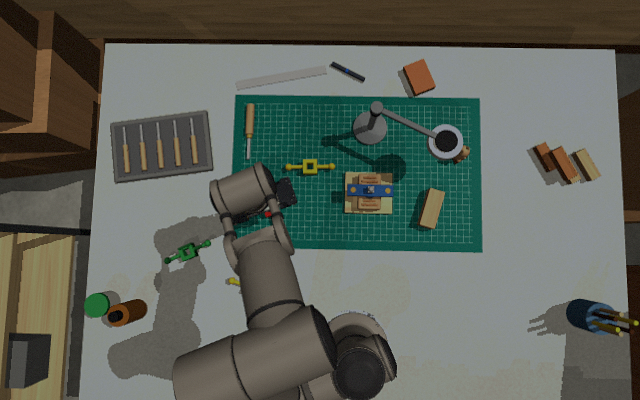

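View pics/side3.png

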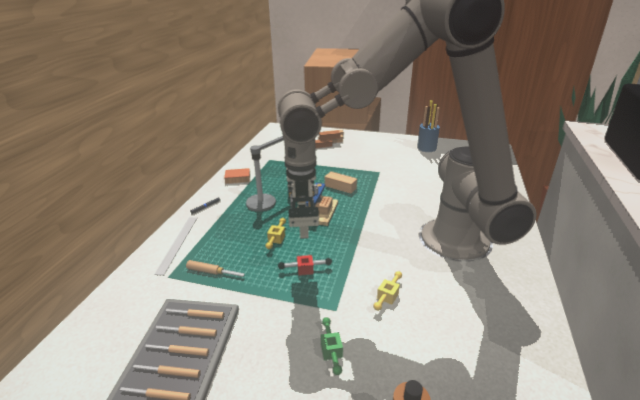

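Wrist view: the hub is at (323,190), with its balls at (320,117) and (325,254). The jaws line up with its free faces. In the top view the lamp head at (446,142) is well clear. Now I'll measure the handle, shaft and lamp precisely.

```bash
python3 - <<'E'
from h import *
def hs(fn): return cv2.cvtColor(cv2.imread(f'pics/{fn}.png'),cv2.COLOR_BGR2HSV)
def comps(m,mn):
    n,l,s,ce=cv2.connectedComponentsWithStats(m.astype(np.uint8)); return [(s[i],ce[i],l==i) for i in range(1,n) if s[i,4]>mn]
c=load('wrist3'); h=hs('wrist3'); print('cam',c['xyz'])
red=((h[...,0]<6)|(h[...,0]>174))&(h[...,1]>180)&(h[...,2]>60)
for s,ce,l in comps(red,200):
    uv=np.argwhere(l)[:,::-1]; P,z=pts(c,uv); top=P[:,2]>32
    r=cv2.minAreaRect(P[top][:,:2].astype(np.float32)); print('hub',s,r, P[top].mean(0))
    hull=cv2.convexHull(uv[top].astype(np.int32)); q=onplane(c,hull.reshape(-1,2),36)[:,:2].astype(np.float32); print(' rayrect',cv2.minAreaRect(q))
b=(h[...,2]<60); b[:,:280]=0;b[:,360:]=0;b[265:]=0
bl=[]
for s,ce,l in comps(b,60):
    print('ball?',s,ce,onplane(c,ce,11+13 if 0 else 24))
# bridge + shaft
for fn in('top3','wrist1'):
    c=load(fn); h=hs(fn); b=(h[...,0]>100)&(h[...,0]<125)&(h[...,1]>120); b[:,420:]=0; b[:160]=0; b[250:]=0
    cs=sorted(comps(b,100),key=lambda t:-t[0][4])[0]
    uv=np.argwhere(cs[2])[:,::-1]; P,z=pts(c,uv); t=abs(P[:,2]-80)<8
    hull=cv2.convexHull(uv[t].astype(np.int32)).reshape(-1,2)
    print(fn,'bridge',cv2.minAreaRect(onplane(c,hull,80)[:,:2].astype(np.float32)),'z',np.median(P[:,2]))
    s=cs[0]; vv,uu=np.mgrid[s[1]-6:s[1]+s[3]+6,s[0]+10:s[0]+s[2]-10]; uv=np.c_[uu.ravel(),vv.ravel()]; P,z=pts(c,uv)
    m=(P[:,2]>98)&(P[:,2]<118); print('  shaft pts',m.sum(),P[m].mean(0),(P[m].min(0)+P[m].max(0))/2,np.ptp(P[m],0))
c=load('top3'); uv=np.array([[u,v] for u in range(420,475) for v in range(115,170)]); P,z=pts(c,uv)
m=(P[:,2]>205)&(P[:,2]<240); r=cv2.minEnclosingCircle(P[m&(uv[:,0]>426)][:,:2].astype(np.float32)); print('lamp',r)
E
python3 - <<'E'
import cv2
a=cv2.imread('pics/wrist1.png')[100:250,210:390]; cv2.imwrite('pics/w1z.png',cv2.resize(a,None,fx=4,fy=4,interpolation=cv2.INTER_CUBIC))
E
```

```text
cam [349.28809756 239.78898576 306.20291862]
hub [ 298  163   49   53 2032] ((398.27972412109375, 255.96633911132812), (102.9455795288086, 43.66517639160156), 22.193151473999023) [424.20272298 266.49949348  37.82262015]
 rayrect ((424.99896240234375, 266.851806640625), (45.422019958496094, 43.76272964477539), 22.321775436401367)
ball? [309 106  24  22 429] [320.23543124 117.04662005] [[362.10964399 241.44070171  24.        ]]
ball? [315 245  21  19 272] [324.9375     254.40073529] [[490.41486063 293.524938    24.        ]]
top3 bridge ((482.0718078613281, -39.556793212890625), (138.22500610351562, 34.758811950683594), 89.33214569091797) z 80.62788291480422
  shaft pts 36 [483.39412573 -38.79547351 106.7778815 ] [483.79828888 -39.00096134 107.18103461] [16.01562186 15.44279617 17.31393026]
wrist1 bridge ((480.0160827636719, -40.13432312011719), (138.69200134277344, 36.92696762084961), 89.75752258300781) z 80.43953941731928
  shaft pts 431 [479.70487296 -39.74724137 105.89280151] [481.32240097 -40.27387409 105.47698103] [18.28684941 18.1775117  14.63558917]
lamp ((607.9328002929688, -227.36724853515625), 53.362327575683594)
```

View pics/w1z.png

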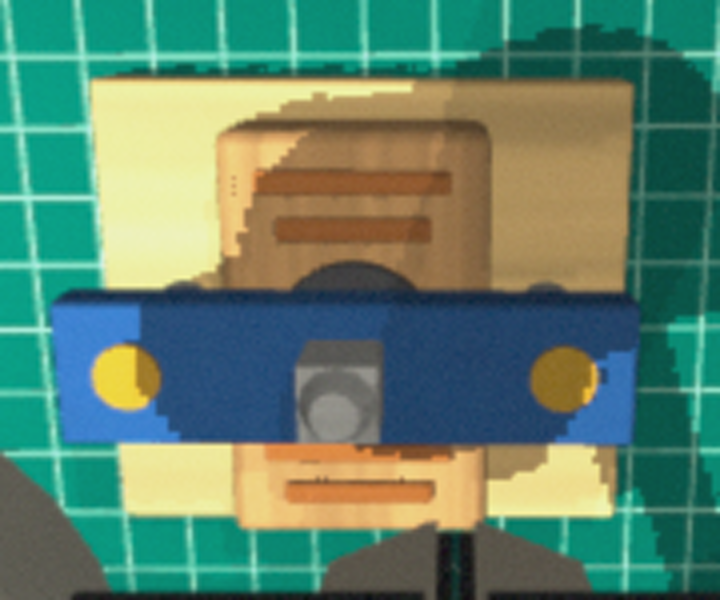

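```bash
python3 -m creep '[{"tx":3,"ty":-0.1,"tz":-0.1,"wx":-0.032,"wy":0,"wz":0,"gripper":-1},{"tx":6,"ty":-0.1,"tz":-0.1,"wx":-0.032,"wy":0,"wz":0,"gripper":-1},{"tx":9,"ty":-0.1,"tz":-0.1,"wx":-0.032,"wy":0,"wz":0,"gripper":-1},{"tx":10.5,"ty":-0.1,"tz":-0.1,"wx":-0.032,"wy":0,"wz":0,"gripper":-1},{"tx":10.5,"ty":-0.1,"tz":-0.1,"wx":-0.032,"wy":0,"wz":0,"gripper":-1}]'; python3 - <<'E'
from h import *
for i in range(2): plan((425,266.9,9),1.957)
c=shot('wrist','wrist4')
c=load('wrist1'); # bolts
for u,v in ((242,194),(350,194),(300,180)): print(pts(c,(u,v))[0])
E
```

```text
time: 5.37
tool_pos: [426.6, 263.3, 43.0]
tcp_rot: [1.667, 1.567, -2.665]
contact_force: [0.7, -0.8, 0.3]
grip_width: 91.7
t 5.37 pos [426.6 263.3  43. ] jawyaw 1.951 xdir [-0.003 -0.002 -1.   ] q6 [ 0.4  -1.55] F [ 0.7 -0.8  0.3] w 91.7
shift cm [3.4  0.01 0.4 ]
rotvec [-0.006 -0.    -0.004]
t 5.37 pos [426.6 263.3  43. ] jawyaw 1.951 xdir [-0.003 -0.002 -1.   ] q6 [ 0.4  -1.55] F [ 0.7 -0.8  0.3] w 91.7
shift cm [3.4  0.01 0.4 ]
rotvec [-0.006 -0.    -0.004]
[[481.03074007 -91.27818798  82.95325393]]
[[481.6102523   11.10373762  82.48685143]]
[[468.14484785 -36.11839702  80.75269055]]
```

View pics/wrist4.png

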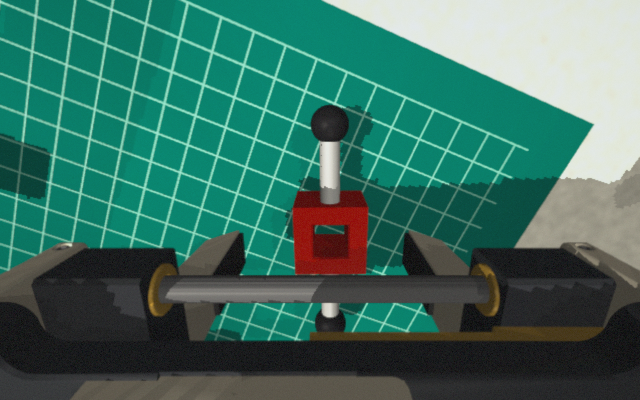

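```bash
python3 -m creep '[{"tx":1,"ty":0,"tz":0.3,"wx":0,"wy":0,"wz":0,"gripper":-1},{"tx":2.4,"ty":0,"tz":0.4,"wx":0,"wy":0,"wz":0,"gripper":-1},{"tx":3.4,"ty":0,"tz":0.4,"wx":0,"wy":0,"wz":0,"gripper":-1},{"tx":3.4,"ty":0,"tz":0.4,"wx":0,"wy":0,"wz":0,"gripper":0},{"tx":3.4,"ty":0,"tz":0.4,"wx":0,"wy":0,"wz":0,"gripper":1},{"tx":3.4,"ty":0,"tz":0.4,"wx":0,"wy":0,"wz":0,"gripper":1},{"tx":3.4,"ty":0,"tz":0.4,"wx":0,"wy":0,"wz":0,"gripper":1},{"tx":3.4,"ty":0,"tz":0.4,"wx":0,"wy":0,"wz":0,"gripper":1}]'; python3 -m creep '[{"tx":0,"ty":0,"tz":0,"wx":0,"wy":0,"wz":0,"gripper":1},{"tx":0,"ty":0,"tz":0,"wx":0,"wy":0,"wz":0,"gripper":1}]'; python3 -c "
from h import *
plan((480.7,-40,180),1.562)"
```

```text
time: 6.08
tool_pos: [426.1, 269.0, 11.4]
tcp_rot: [-1.526, 1.569, 0.427]
contact_force: [0.9, -0.6, 0.6]
grip_width: 63.2
time: 6.25
tool_pos: [425.8, 268.9, 11.0]
tcp_rot: [-1.448, 1.57, 0.505]
contact_force: [0.2, -0.1, -0.4]
grip_width: 49.8
t 6.25 pos [425.8 268.9  11. ] jawyaw 1.953 xdir [ 0.001  0.    -1.   ] q6 [ 0.41 -1.54] F [ 0.2 -0.1 -0.4] w 49.8
shift cm [-16.9    6.42 -30.71]
rotvec [0.391 0.    0.001]
```

```bash
python3 -m creep '[{"tx":0,"ty":0,"tz":0,"wx":0,"wy":0,"wz":0,"gripper":1},{"tx":0,"ty":0,"tz":0,"wx":0,"wy":0,"wz":0,"gripper":1},{"tx":0,"ty":0,"tz":0,"wx":0,"wy":0,"wz":0,"gripper":1},{"tx":-1,"ty":0,"tz":0,"wx":0,"wy":0,"wz":0,"gripper":1},{"tx":-3,"ty":0,"tz":0,"wx":0,"wy":0,"wz":0,"gripper":1},{"tx":-6,"ty":0,"tz":0,"wx":0,"wy":0,"wz":0,"gripper":1},{"tx":-9.5,"ty":0,"tz":0,"wx":0,"wy":0,"wz":0,"gripper":1},{"tx":-13,"ty":0,"tz":0,"wx":0,"wy":0,"wz":0,"gripper":1}]'; python3 -m creep '[{"tx":-2,"ty":0,"tz":0,"wx":0,"wy":0,"wz":0,"gripper":1},{"tx":-4,"ty":0,"tz":-2,"wx":0.05,"wy":0,"wz":0,"gripper":1},{"tx":-4.5,"ty":0,"tz":-4,"wx":0.1,"wy":0,"wz":0,"gripper":1},{"tx":-4.5,"ty":1,"tz":-7,"wx":0.2,"wy":0,"wz":0,"gripper":1},{"tx":-4.5,"ty":1.5,"tz":-10,"wx":0.28,"wy":0,"wz":0,"gripper":1},{"tx":-4.5,"ty":2,"tz":-13,"wx":0.34,"wy":0,"wz":0,"gripper":1},{"tx":-4.5,"ty":3,"tz":-16,"wx":0.39,"wy":0,"wz":0,"gripper":1},{"tx":-4.5,"ty":4,"tz":-19,"wx":0.39,"wy":0,"wz":0,"gripper":1}]'; python3 -c "
from h import *
plan((480.7,-40,175),1.562)
shot('wrist','wrist5')"
```

```text
time: 6.92
tool_pos: [424.8, 268.5, 142.2]
tcp_rot: [1.485, 1.569, -2.845]
contact_force: [1.3, 0.3, -1.2]
grip_width: 43.6
time: 7.58
tool_pos: [459.1, 76.3, 186.1]
tcp_rot: [-0.035, 1.571, 1.526]
contact_force: [0.9, 0.2, -1.9]
grip_width: 43.9
t 7.58 pos [459.1  76.3 186.1] jawyaw 1.561 xdir [ 0.  0. -1.] q6 [-0.   -1.56] F [ 0.9  0.2 -1.9] w 43.9
shift cm [  1.11  -2.28 -11.61]
rotvec [-0.001  0.     0.   ]
```

View pics/wrist5.png

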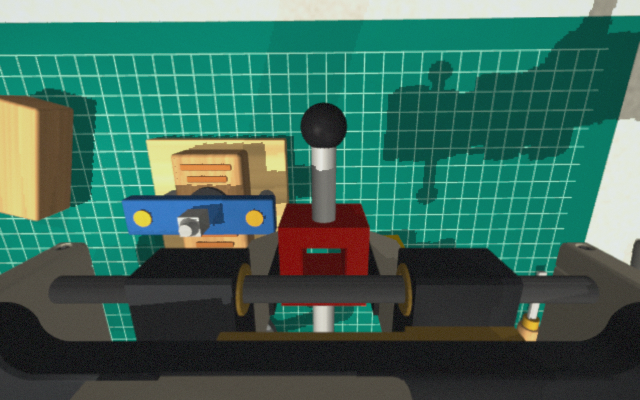

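```bash
python3 -m creep '[{"tx":0,"ty":-0.7,"tz":-3,"wx":0,"wy":0,"wz":0,"gripper":1},{"tx":1,"ty":-1.4,"tz":-6,"wx":0,"wy":0,"wz":0,"gripper":1},{"tx":2,"ty":-2,"tz":-9,"wx":0,"wy":0,"wz":0,"gripper":1},{"tx":3,"ty":-2.3,"tz":-11,"wx":0,"wy":0,"wz":0,"gripper":1},{"tx":3.6,"ty":-2.3,"tz":-11.6,"wx":0,"wy":0,"wz":0,"gripper":1},{"tx":3.6,"ty":-2.3,"tz":-11.6,"wx":0,"wy":0,"wz":0,"gripper":1},{"tx":3.6,"ty":-2.3,"tz":-11.6,"wx":0,"wy":0,"wz":0,"gripper":1}]'; python3 -c "
from h import *
plan((480.7,-40,150),1.562)
shot('wrist','wrist6');shot('side','side6');shot('top','top6')
plan()"
```

```text
time: 8.22
tool_pos: [481.0, -37.9, 149.7]
tcp_rot: [0.868, 1.569, 2.43]
contact_force: [0.1, -0.4, -1.3]
grip_width: 43.7
t 8.22 pos [481.  -37.9 149.7] jawyaw 1.562 xdir [-0.001  0.001 -1.   ] q6 [-0.24 -1.8 ] F [ 0.1 -0.4 -1.3] w 43.7
shift cm [-0.03  0.03 -0.21]
rotvec [ 0.     0.001 -0.001]
t 8.37 pos [481.6 -37.4 150.4] jawyaw 1.565 xdir [ 0.001  0.    -1.   ] q6 [-0.24 -1.8 ] F [-0.2 -0.2 -1.2] w 43.5
```

View pics/wrist6.png

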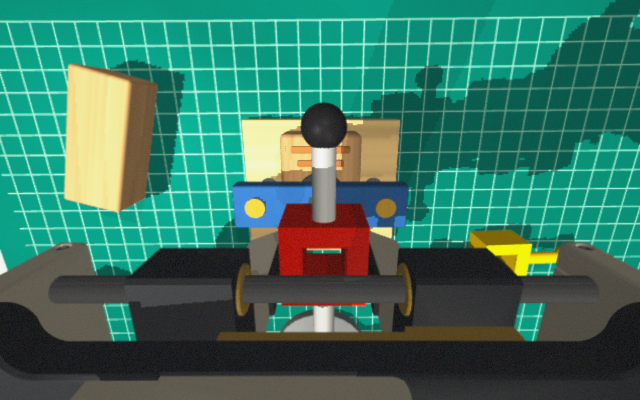

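View pics/side6.png

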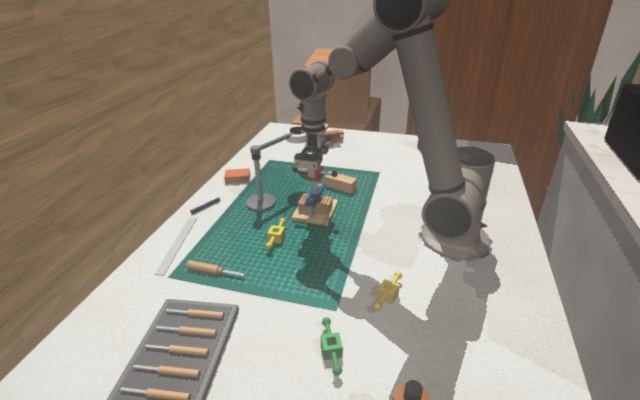

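Wrist view: the handle is upright in the jaws, its near ball at (324,126). Behind it the bridge's yellow bolts are at (255,208) and (386,208), on either side of the hub. I'll measure handle and bridge in this same view.

```bash
python3 - <<'E'
from h import *
def hs(fn): return cv2.cvtColor(cv2.imread(f'pics/{fn}.png'),cv2.COLOR_BGR2HSV)
def comps(m,mn):
    n,l,s,ce=cv2.connectedComponentsWithStats(m.astype(np.uint8)); return [(s[i],ce[i],l==i) for i in range(1,n) if s[i,4]>mn]
for fn in('wrist1','wrist6'):
    c=load(fn);h=hs(fn); print(fn)
    y=(h[...,0]>15)&(h[...,0]<32)&(h[...,1]>170); y[:,:230]=0;y[:,410:]=0; y[:185]=0;y[225:]=0
    for s,ce,l in comps(y,60):
        print(' bolt',s,ce,onplane(c,ce,83)[0].round(1))
    b=(h[...,0]>100)&(h[...,0]<125)&(h[...,1]>120); b[:,420:]=0;b[:,:220]=0
    uv=np.argwhere(b)[:,::-1];P,z=pts(c,uv);t=(abs(P[:,2]-80)<3)
    r=P[t]; print(' bridge x',np.percentile(r[:,0],[1,99]),'y',np.percentile(r[:,1],[.5,99.5]),'z',np.median(r[:,2]))
c=load('wrist6');h=hs('wrist6')
red=((h[...,0]<6)|(h[...,0]>174))&(h[...,1]>150)&(h[...,2]>40)
uv=np.argwhere(red)[:,::-1];P,z=pts(c,uv); k=(abs(P[:,0]-480)<45)&(abs(P[:,1]+40)<45)&(P[:,2]>120); uv,P=uv[k],P[k]
t=abs(P[:,2]-np.percentile(P[:,2],90))<3; print('top z',np.median(P[t,2]),'n',t.sum(),'x',np.percentile(P[t,0],[0.5,99.5]),'y',np.percentile(P[t,1],[.5,99.5]))
fr=P[P[:,2]<170]; print('front face x',np.median(fr[fr[:,0]<470][:,0]) if (fr[:,0]<470).any() else None, 'zmin',fr[:,2].min())
blk=(h[...,2]<55);blk[:,:295]=0;blk[:,355:]=0;blk[:95]=0;blk[155:]=0
s,ce,l=max(comps(blk,300),key=lambda q:q[0][4]); P2,_=pts(c,np.argwhere(l)[:,::-1]); print('ball',s,ce,np.median(P2,0), onplane(c,ce,163)[0])
sl=[v for v in (225,240,285)]
for v in (212,218,224):
    row=np.where(red[v,270:380])[0]+270; print(v,row.min(),row.max(),pts(c,(row.min(),v))[0],pts(c,(row.max(),v))[0])
a=cv2.imread('pics/wrist6.png')[90:320,220:420]; cv2.imwrite('pics/w6z.png',cv2.resize(a,None,fx=2.6*1,fy=2.6,interpolation=cv2.INTER_CUBIC))
E
```

```text
wrist1
 bolt [234 187  15  15 175] [241.2        193.79428571] [480.8 -92.   83. ]
 bolt [344 187  15  15 174] [350.71264368 194.33908046] [481.8  11.7  83. ]
 bridge x [463.56877514 498.05436497] y [-108.7616578   28.5563411] z 80.48347495520943
wrist6
 bolt [246 199  19  18 260] [254.76538462 207.58076923] [480.6 -91.9  83. ]
 bolt [377 199  18  18 255] [385.40784314 207.5254902 ] [481.6  11.4  83. ]
 bridge x [463.41480906 497.76845708] y [-109.09793927   28.21073229] z 80.46930398774091
top z 175.3430435849927 n 3503 x [457.84585019 501.99022771] y [-59.52378275 -15.78902773]
front face x 458.26823943935847 zmin 139.50413028489504
ball [ 301  103   45   44 1416] [323.84110169 124.85169492] [410.48001478 -36.73614996 171.47622031] [411.56274765 -36.88165251 163.        ]
212 284 363 [[458.0870826  -58.87132618 154.57090173]] [[458.68544727 -15.95965535 154.06702904]]
218 282 364 [[458.39204644 -58.92289978 162.64055457]] [[458.41130332 -16.66150979 163.62154016]]
224 280 367 [[458.13631018 -58.76738945 171.27573165]] [[458.83168294 -16.07636536 170.59484634]]
```

View pics/w6z.png

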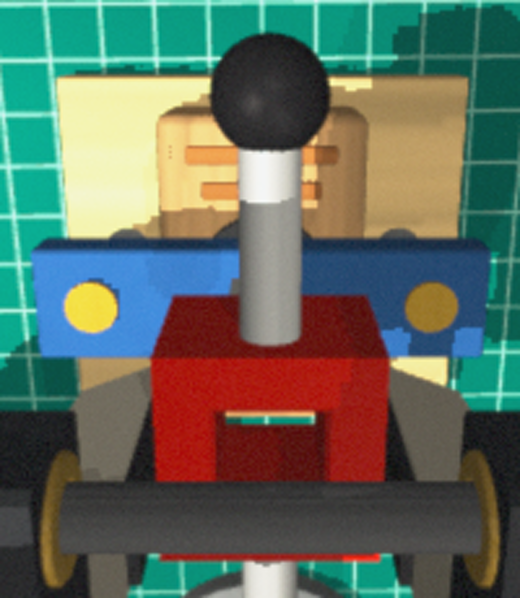

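```bash
python3 -m creep '[{"tx":0,"ty":-0.09,"tz":-0.26,"wx":0,"wy":0,"wz":0,"gripper":1},{"tx":1,"ty":-0.09,"tz":-0.26,"wx":0,"wy":0,"wz":0,"gripper":1},{"tx":2,"ty":-0.09,"tz":-0.26,"wx":0,"wy":0,"wz":0,"gripper":1},{"tx":2.4,"ty":-0.09,"tz":-0.26,"wx":0,"wy":0,"wz":0,"gripper":1},{"tx":2.4,"ty":-0.09,"tz":-0.26,"wx":0,"wy":0,"wz":0,"gripper":1},{"tx":2.4,"ty":-0.09,"tz":-0.26,"wx":0,"wy":0,"wz":0,"gripper":1}]'; python3 - <<'E'
from h import *
def hs(fn): return cv2.cvtColor(cv2.imread(f'pics/{fn}.png'),cv2.COLOR_BGR2HSV)
fn='wrist7';c=shot('wrist',fn);h=hs(fn);plan()
y=(h[...,0]>15)&(h[...,0]<32)&(h[...,1]>170); y[:,:200]=0;y[:,440:]=0; y[:170]=0;y[240:]=0
n,l,s,ce=cv2.connectedComponentsWithStats(y.astype(np.uint8))
for i in range(1,n):
    if s[i,4]>60: print('bolt',s[i],onplane(c,ce[i],83)[0].round(1))
red=((h[...,0]<6)|(h[...,0]>174))&(h[...,1]>150)&(h[...,2]>40)
uv=np.argwhere(red)[:,::-1];P,z=pts(c,uv); k=(abs(P[:,0]-480)<45)&(abs(P[:,1]+40)<45)&(P[:,2]>100); P=P[k]
t=abs(P[:,2]-np.percentile(P[:,2],90))<3; q=np.percentile(P[t],[.5,99.5],axis=0); print('hub',q.mean(0).round(1),np.ptp(q,0).round(1))
E
```

```text
time: 8.87
tool_pos: [482.6, -40.9, 126.0]
tcp_rot: [-1.262, 1.571, 0.302]
contact_force: [0.4, -0.7, -1.2]
grip_width: 44.2
t 8.92 pos [482.7 -41.  126.2] jawyaw 1.563 xdir [ 0.001 -0.    -1.   ] q6 [-0.24 -1.81] F [-0.   0.2 -1.6] w 43.8
bolt [242 207  21  20 324] [480.6 -91.9  83. ]
bolt [386 207  21  20 321] [481.6  11.4  83. ]
hub [481.3 -40.6 151.2] [43.9 43.7  3.7]
```

View pics/wrist7.png

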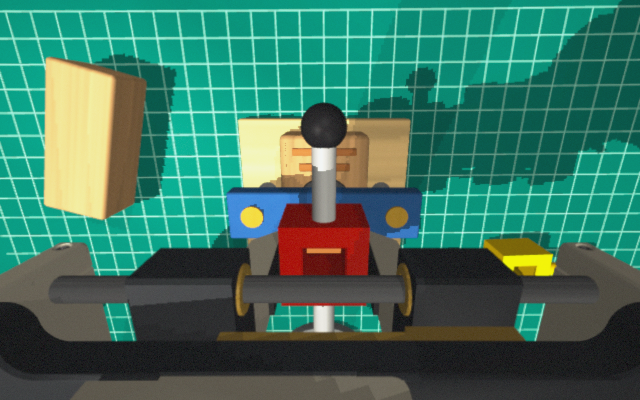

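The hub is at (481.3, -40.6) and the shaft at (481.1, -40.2). I'll lower it gently.

```bash
python3 -m creep '[{"tx":0.5,"ty":0,"tz":0.03,"wx":0,"wy":0,"wz":0,"gripper":1},{"tx":1,"ty":0,"tz":0.03,"wx":0,"wy":0,"wz":0,"gripper":1},{"tx":1.4,"ty":0,"tz":0.03,"wx":0,"wy":0,"wz":0,"gripper":1},{"tx":1.8,"ty":0,"tz":0.03,"wx":0,"wy":0,"wz":0,"gripper":1}]'; python3 -m creep '[{"tx":0.4,"ty":0,"tz":0,"wx":0,"wy":0,"wz":0,"gripper":1},{"tx":0.8,"ty":0,"tz":0,"wx":0,"wy":0,"wz":0,"gripper":1},{"tx":1.1,"ty":0,"tz":0,"wx":0,"wy":0,"wz":0,"gripper":1},{"tx":1.4,"ty":0,"tz":0,"wx":0,"wy":0,"wz":0,"gripper":1}]'
```

```text
time: 9.25
tool_pos: [482.3, -40.8, 107.2]
tcp_rot: [0.972, 1.571, 2.535]
contact_force: [-0.4, -0.0, -1.7]
grip_width: 43.9
time: 9.58
tool_pos: [482.4, -40.9, 93.3]
tcp_rot: [0.848, 1.571, 2.411]
contact_force: [-0.2, 0.4, -1.0]
grip_width: 43.6
```

```bash
python3 -m creep '[{"tx":0.15,"ty":0,"tz":0,"wx":0,"wy":0,"wz":0,"gripper":1},{"tx":0.25,"ty":0,"tz":0,"wx":0,"wy":0,"wz":0,"gripper":1},{"tx":0.25,"ty":0,"tz":0,"wx":0,"wy":0,"wz":0,"gripper":1}]'; python3 -c "
from h import *
plan()"
```

```text
time: 9.83
tool_pos: [482.4, -40.9, 91.1]
tcp_rot: [-0.089, 1.571, 1.474]
contact_force: [-0.2, 0.3, -0.9]
grip_width: 43.5
t 9.83 pos [482.4 -40.9  91.1] jawyaw 1.563 xdir [ 0.  0. -1.] q6 [-0.24 -1.81] F [-0.2  0.3 -0.9] w 43.5
```

```bash
python3 -m creep '[{"tx":0.1,"ty":0,"tz":0,"wx":0,"wy":0,"wz":0,"gripper":1},{"tx":0.1,"ty":0,"tz":0,"wx":0,"wy":0,"wz":0,"gripper":1},{"tx":0.1,"ty":0,"tz":0,"wx":0,"wy":0,"wz":0,"gripper":-0.4},{"tx":0.1,"ty":0,"tz":0,"wx":0,"wy":0,"wz":0,"gripper":-0.4},{"tx":0.1,"ty":0,"tz":0,"wx":0,"wy":0,"wz":0,"gripper":-0.4},{"tx":0.1,"ty":0,"tz":0,"wx":0,"wy":0,"wz":0,"gripper":-0.4},{"tx":0.1,"ty":0,"tz":0,"wx":0,"wy":0,"wz":0,"gripper":-0.4}]'; python3 - <<'E'
from h import *
def hs(fn): return cv2.cvtColor(cv2.imread(f'pics/{fn}.png'),cv2.COLOR_BGR2HSV)
fn='wrist8';c=shot('wrist',fn);h=hs(fn);plan()
red=((h[...,0]<6)|(h[...,0]>174))&(h[...,1]>150)&(h[...,2]>40)
uv=np.argwhere(red)[:,::-1];P,z=pts(c,uv); k=(abs(P[:,0]-480)<45)&(abs(P[:,1]+40)<45)&(P[:,2]>70); P=P[k]
t=abs(P[:,2]-np.percentile(P[:,2],90))<3; q=np.percentile(P[t],[.5,99.5],axis=0); print('hub',q.mean(0).round(1),np.ptp(q,0).round(1),np.median(P[t][:,2]))
E
```

```text
time: 10.42
tool_pos: [482.4, -40.9, 90.2]
tcp_rot: [-1.059, 1.571, 0.504]
contact_force: [-0.7, -0.0, 0.2]
grip_width: 63.8
t 10.47 pos [482.4 -40.9  90.2] jawyaw 1.563 xdir [ 0.  0. -1.] q6 [-0.24 -1.81] F [-0.   0.1 -0.2] w 63.8
hub [481.5 -40.7 116.2] [44.4 43.4  3.6] 116.51632019881018
```

View pics/wrist8.png

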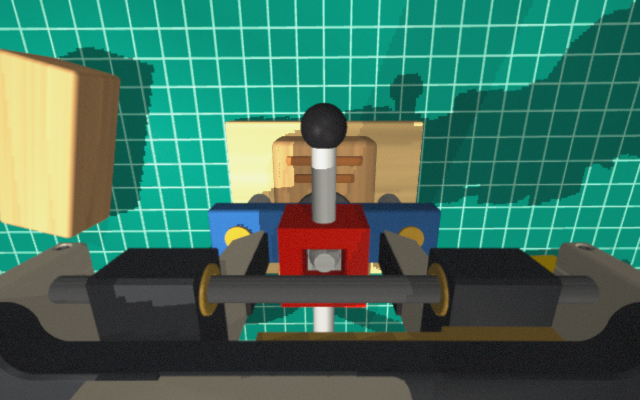

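Seated: the hub top is at 116.3 against the bridge at about 80.5, and the nose shows through the bore at (324,262). I'll rise and look.

```bash
python3 -m creep '[{"tx":-0.5,"ty":0,"tz":0,"wx":0,"wy":0,"wz":0,"gripper":-0.4},{"tx":-2,"ty":0,"tz":0,"wx":0,"wy":0,"wz":0,"gripper":-0.4},{"tx":-5,"ty":0,"tz":0,"wx":0,"wy":0,"wz":0,"gripper":-0.4},{"tx":-8.5,"ty":0,"tz":0,"wx":0,"wy":0,"wz":0,"gripper":1},{"tx":-12,"ty":0,"tz":0,"wx":0,"wy":0,"wz":0,"gripper":1},{"tx":-15.5,"ty":0,"tz":0,"wx":0,"wy":0,"wz":0,"gripper":1},{"tx":-18.5,"ty":2,"tz":0,"wx":0,"wy":0,"wz":0,"gripper":1},{"tx":-18.5,"ty":5,"tz":0,"wx":0,"wy":0,"wz":0,"gripper":1}]'; python3 - <<'E'
from h import *
plan((689,-262,270),1.563); shot('wrist','wrist9')
c=shot('top','top9'); shot('side','side9')
uv=np.array([[u,v] for u in range(350,480) for v in range(85,170)]); P,z=pts(c,uv)
im=c['frame'].astype(int)
m=(P[:,2]>205)&(P[:,2]<236); Q=P[m]; U=uv[m]
br=np.array([im[v,u].min() for u,v in U]); w=U[:,0]>426
print('lamp head bbox',Q[w].min(0),Q[w].max(0),Q[w].mean(0)); print('white', (br>140).sum(), cv2.minEnclosingCircle(onplane(c,U[(br>140)&w],220)[:,:2].astype(np.float32)))
pt=U[:,1]<112; pt&=(U[:,0]<385); print('post',Q[pt].mean(0),(Q[pt].min(0)+Q[pt].max(0))/2)
E
```

```text
time: 11.13
tool_pos: [435.7, -41.3, 281.0]
tcp_rot: [-1.818, 1.559, -0.254]
contact_force: [-0.7, 0.1, 0.8]
grip_width: 35.7
t 11.13 pos [435.7 -41.3 281. ] jawyaw 1.564 xdir [ 0.011 -0.003 -1.   ] q6 [-0.27 -1.83] F [-0.7  0.1  0.8] w 35.7
shift cm [  1.46 -25.48 -21.88]
rotvec [ 0.001 -0.003  0.011]
lamp head bbox [ 555.26900243 -278.14776433  205.07529286] [ 651.36551901 -180.58090854  235.10012849] [ 602.23947597 -228.3566356   223.60314995]
white 97 ((603.1878662109375, -232.21681213378906), 45.891353607177734)
post [694.30393136 -43.19598713 228.31008509] [695.64474696 -44.09228539 224.70385148]
```

View pics/top9.png

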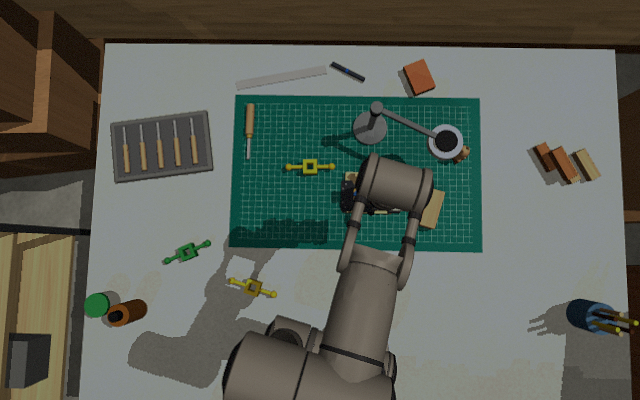

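View pics/side9.png

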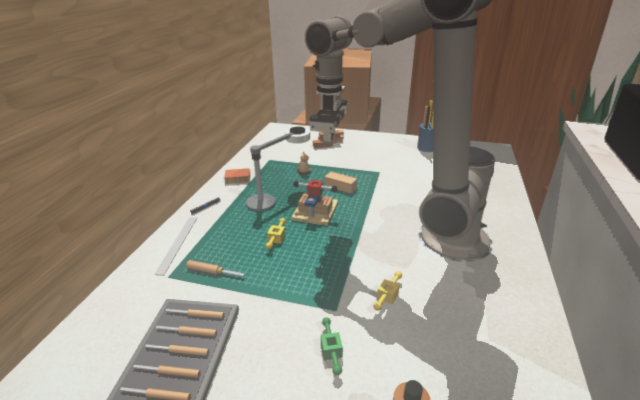

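View pics/wrist9.png

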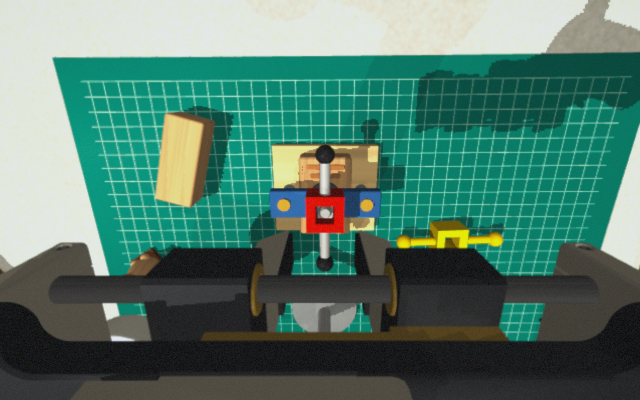

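```bash
python3 -m creep '[{"tx":0,"ty":-2.5,"tz":-2.4,"wx":0,"wy":0,"wz":0,"gripper":1},{"tx":0,"ty":-5,"tz":-4.8,"wx":0,"wy":0,"wz":0,"gripper":1},{"tx":0,"ty":-7.5,"tz":-7.2,"wx":0,"wy":0,"wz":0,"gripper":1},{"tx":0,"ty":-10,"tz":-9.6,"wx":0,"wy":0,"wz":0,"gripper":1},{"tx":0,"ty":-12.5,"tz":-12,"wx":0,"wy":0,"wz":0,"gripper":1},{"tx":0,"ty":-15,"tz":-14.6,"wx":0,"wy":0,"wz":0,"gripper":1},{"tx":0,"ty":-17.5,"tz":-17.4,"wx":0,"wy":0,"wz":0,"gripper":1},{"tx":0,"ty":-20,"tz":-20.2,"wx":0,"wy":0,"wz":0,"gripper":1}]'; python3 -m creep '[{"tx":0,"ty":-2,"tz":-1,"wx":0,"wy":0,"wz":0,"gripper":1},{"tx":0,"ty":-4,"tz":-2,"wx":0,"wy":0,"wz":0,"gripper":1},{"tx":0,"ty":-4,"tz":-2,"wx":0,"wy":0,"wz":0,"gripper":1}]'; python3 -c "
from h import *
plan((675,-263,200),1.563)"
```

```text
time: 11.95
tool_pos: [632.3, -245.3, 273.9]
tcp_rot: [0.884, 1.57, 2.447]
contact_force: [0.7, -0.3, 0.8]
grip_width: 0.4
time: 12.2
tool_pos: [673.0, -266.3, 270.8]
tcp_rot: [1.032, 1.568, 2.594]
contact_force: [1.1, -0.4, -0.5]
grip_width: 0.1
t 12.2 pos [ 673.  -266.3  270.8] jawyaw 1.562 xdir [-0.003  0.002 -1.   ] q6 [-0.48 -2.04] F [ 1.1 -0.4 -0.5] w 0.1
shift cm [ 7.08 -0.21  0.33]
rotvec [-0.001  0.002 -0.003]
```

```bash
python3 -m creep '[{"tx":1.5,"ty":-0.2,"tz":0,"wx":0,"wy":0,"wz":0,"gripper":1},{"tx":3.5,"ty":-0.2,"tz":0,"wx":0,"wy":0,"wz":0,"gripper":1},{"tx":5.5,"ty":-0.2,"tz":0,"wx":0,"wy":0,"wz":0,"gripper":1},{"tx":7,"ty":-0.2,"tz":0,"wx":0,"wy":0,"wz":0,"gripper":1},{"tx":7,"ty":-0.2,"tz":0,"wx":0,"wy":0,"wz":0,"gripper":1}]'; python3 -c "
from h import *
plan((640,-244,200),1.563);shot('side','side10')"
```

```text
time: 12.62
tool_pos: [671.0, -263.2, 200.2]
tcp_rot: [1.078, 1.563, 2.642]
contact_force: [-0.9, 0.4, -0.6]
grip_width: 0.2
t 12.62 pos [ 671.  -263.2  200.2] jawyaw 1.563 xdir [-0.007  0.004 -1.   ] q6 [-0.48 -2.04] F [-0.9  0.4 -0.6] w 0.2
shift cm [0.05 3.12 1.89]
rotvec [ 0.     0.004 -0.007]
```

View pics/side10.png

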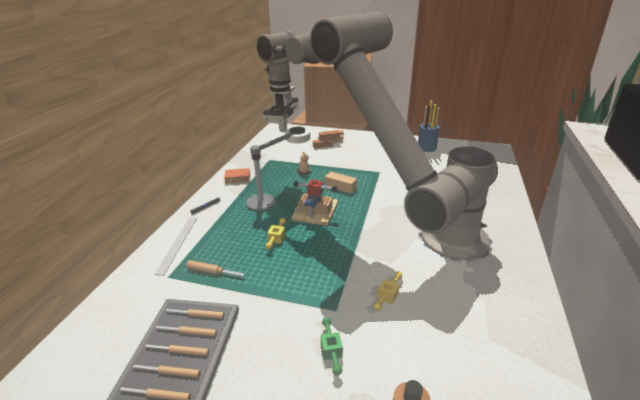

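```bash
python3 -m creep '[{"tx":0,"ty":0.9,"tz":0.3,"wx":0,"wy":0,"wz":0,"gripper":1},{"tx":0,"ty":1.8,"tz":0.6,"wx":0,"wy":0,"wz":0,"gripper":1},{"tx":0,"ty":2.7,"tz":0.9,"wx":0,"wy":0,"wz":0,"gripper":1},{"tx":0,"ty":3.6,"tz":1.3,"wx":0,"wy":0,"wz":0,"gripper":1},{"tx":0,"ty":4.5,"tz":1.7,"wx":0,"wy":0,"wz":0,"gripper":1},{"tx":0,"ty":5.3,"tz":2.1,"wx":0,"wy":0,"wz":0,"gripper":1},{"tx":0,"ty":6.2,"tz":2.5,"wx":0,"wy":0,"wz":0,"gripper":1},{"tx":0,"ty":7,"tz":2.9,"wx":0,"wy":0,"wz":0,"gripper":1}]'; python3 -c "
from h import *
plan((542,-190,200),1.563)"
```

```text
time: 13.33
tool_pos: [603.6, -235.5, 207.3]
tcp_rot: [-2.118, 1.566, -0.556]
contact_force: [2.0, -1.6, -0.3]
grip_width: 0.4
t 13.33 pos [ 603.6 -235.5  207.3] jawyaw 1.563 xdir [ 0.004 -0.003 -1.   ] q6 [-0.49 -2.05] F [ 2.  -1.6 -0.3] w 0.4
shift cm [0.7 6.2 4.5]
rotvec [-0.    -0.003  0.004]
```

```bash
python3 -m creep '[{"tx":0.1,"ty":0.9,"tz":0.5,"wx":0,"wy":0,"wz":0,"gripper":1},{"tx":0.2,"ty":1.8,"tz":1,"wx":0,"wy":0,"wz":0,"gripper":1},{"tx":0.3,"ty":2.6,"tz":1.5,"wx":0,"wy":0,"wz":0,"gripper":1},{"tx":0.4,"ty":3.3,"tz":2.1,"wx":0,"wy":0,"wz":0,"gripper":1},{"tx":0.5,"ty":4,"tz":2.7,"wx":0,"wy":0,"wz":0,"gripper":1},{"tx":0.5,"ty":4.7,"tz":3.2,"wx":0,"wy":0,"wz":0,"gripper":1},{"tx":0.5,"ty":5.4,"tz":3.8,"wx":0,"wy":0,"wz":0,"gripper":1},{"tx":0.5,"ty":6,"tz":4.5,"wx":0,"wy":0,"wz":0,"gripper":1}]'; python3 -c "
from h import *
plan((509,-147,200),1.563);shot('top','top11')"
```

```text
time: 14.0
tool_pos: [544.4, -189.7, 202.3]
tcp_rot: [-1.978, 1.565, -0.416]
contact_force: [2.7, -1.0, 0.9]
grip_width: 0.3
t 14.0 pos [ 544.4 -189.7  202.3] jawyaw 1.563 xdir [ 0.005 -0.002 -1.   ] q6 [-0.47 -2.03] F [ 2.7 -1.   0.9] w 0.3
shift cm [0.2  3.57 4.25]
rotvec [-0.    -0.002  0.005]
```

View pics/top11.png

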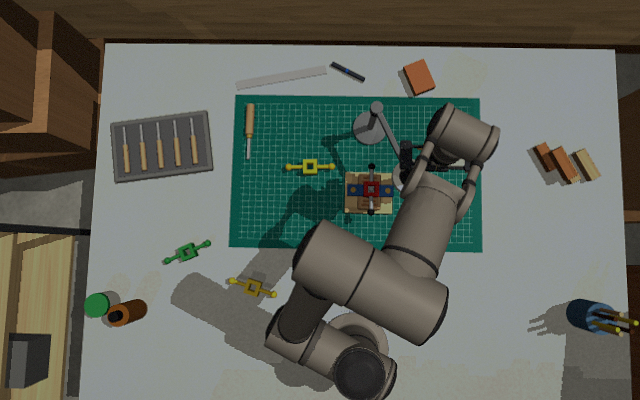

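```bash
cat > lamp.py <<'E'
from h import *
def lampang(fn,piv=(691,-42.5)):
    c=load(fn); uv=np.array([[u,v] for u in range(355,420) for v in range(95,175)]); P,z=pts(c,uv)
    d=P[:,:2]-piv; r=np.hypot(*d.T); m=(P[:,2]>205)&(P[:,2]<235)&(r>40)&(r<120)
    im=c['frame'].astype(int); dd=d[m]; a=np.arctan2(-dd[:,1],-dd[:,0])
    md=np.median(a); k=abs(a-md)<.15
    # line through the bar
    vx,vy,x0,y0=cv2.fitLine(dd[k].astype(np.float32),cv2.DIST_HUBER,0,.01,.01).ravel()
    l=np.arctan2(vy,vx); print(fn,'n',k.sum(),'theta med',md.round(3),'line',((l+np.pi/2)%np.pi-np.pi/2).round(3),'head est',(np.array(piv)-210*np.array([np.cos(md),np.sin(md)])).round(1))
E
python3 -c "
from lamp import *
for f in('top0','top9','top11'): lampang(f)"
```

```text
top0 n 179 theta med 0.325 line 0.332 head est [ 492.  -109.5]
top9 n 187 theta med 1.146 line 1.132 head est [ 604.4 -233.8]
top11 n 174 theta med 0.457 line 0.466 head est [ 502.6 -135.2]
```

```bash
python3 -m creep '[{"tx":0.1,"ty":0.8,"tz":0.6,"wx":0,"wy":0,"wz":0,"gripper":1},{"tx":0.2,"ty":1.4,"tz":1.4,"wx":0,"wy":0,"wz":0,"gripper":1},{"tx":0.2,"ty":2.1,"tz":2.2,"wx":0,"wy":0,"wz":0,"gripper":1},{"tx":0.2,"ty":2.7,"tz":3.1,"wx":0,"wy":0,"wz":0,"gripper":1},{"tx":0.2,"ty":3.3,"tz":4,"wx":0,"wy":0,"wz":0,"gripper":1},{"tx":0.2,"ty":3.8,"tz":4.9,"wx":0,"wy":0,"wz":0,"gripper":1},{"tx":0.2,"ty":4.2,"tz":5.7,"wx":0,"wy":0,"wz":0,"gripper":1},{"tx":0.2,"ty":4.5,"tz":6.4,"wx":0,"wy":0,"wz":0,"gripper":1}]'; python3 -c "
from lamp import *
plan((491,-109,200),1.563);shot('top','top12');lampang('top12')"
```

```text
time: 14.72
tool_pos: [498.3, -124.2, 198.4]
tcp_rot: [-2.848, 1.571, -1.284]
contact_force: [2.5, -2.7, 0.9]
grip_width: 0.2
t 14.72 pos [ 498.3 -124.2  198.4] jawyaw 1.563 xdir [ 0. -0. -1.] q6 [-0.39 -1.96] F [ 2.5 -2.7  0.9] w 0.2
shift cm [-0.16  0.74  1.51]
rotvec [ 0. -0.  0.]
top12 n 176 theta med 0.068 line 0.072 head est [481.5 -56.7]
```

```bash
python3 -m creep '[{"tx":0,"ty":0.2,"tz":0.5,"wx":0,"wy":0,"wz":0,"gripper":1},{"tx":0,"ty":0.4,"tz":1,"wx":0,"wy":0,"wz":0,"gripper":1},{"tx":0,"ty":0.5,"tz":1.4,"wx":0,"wy":0,"wz":0,"gripper":1},{"tx":0,"ty":0.6,"tz":1.6,"wx":0,"wy":0,"wz":0,"gripper":1},{"tx":0,"ty":0.6,"tz":1.6,"wx":0,"wy":0,"wz":0,"gripper":1},{"tx":0,"ty":0.6,"tz":1.6,"wx":0,"wy":0,"wz":0,"gripper":1}]'; python3 -m creep '[{"tx":0,"ty":0,"tz":-0.7,"wx":0,"wy":0,"wz":0,"gripper":1},{"tx":0,"ty":0,"tz":-2,"wx":0,"wy":0,"wz":0,"gripper":1},{"tx":0,"ty":0,"tz":-5,"wx":0,"wy":0,"wz":0,"gripper":1},{"tx":0,"ty":0,"tz":-8.5,"wx":0,"wy":0,"wz":0,"gripper":1},{"tx":-2,"ty":0,"tz":-12,"wx":0,"wy":0,"wz":0,"gripper":1},{"tx":-5,"ty":2,"tz":-15,"wx":0,"wy":0,"wz":0,"gripper":1},{"tx":-8,"ty":4,"tz":-18,"wx":0,"wy":0,"wz":0,"gripper":1},{"tx":-8,"ty":6,"tz":-21,"wx":0,"wy":0,"wz":0,"gripper":1}]'; python3 -c "
from lamp import *
plan();shot('top','top13');shot('side','side13');lampang('top13')
c=load('top13'); P,z=pts(c,np.array([[u,v] for u in range(340,420) for v in range(140,215)])); m=(P[:,2]>205)&(P[:,2]<236)&(P[:,0]<527)
print(P[m].min(0),P[m].max(0))"
```

```text
time: 15.27
tool_pos: [492.5, -108.6, 198.0]
tcp_rot: [0.898, 1.569, 2.461]
contact_force: [-0.3, 0.3, -0.4]
grip_width: 0.3
time: 15.93
tool_pos: [433.1, -318.8, 281.8]
tcp_rot: [-2.256, 1.565, -0.693]
contact_force: [0.6, -0.1, 0.2]
grip_width: 0.1
t 15.93 pos [ 433.1 -318.8  281.8] jawyaw 1.564 xdir [ 0.005 -0.004 -1.   ] q6 [-0.78 -2.34] F [ 0.6 -0.1  0.2] w 0.1
top13 n 168 theta med -0.025 line 0.007 head est [481.1 -37.3]
[437.61734473 -87.60682004 205.92371167] [526.86727617   5.13994286 235.52146892]
```

View pics/top13.png

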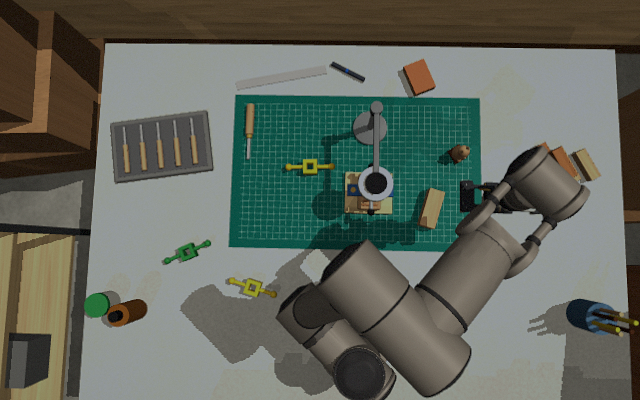

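View pics/side13.png

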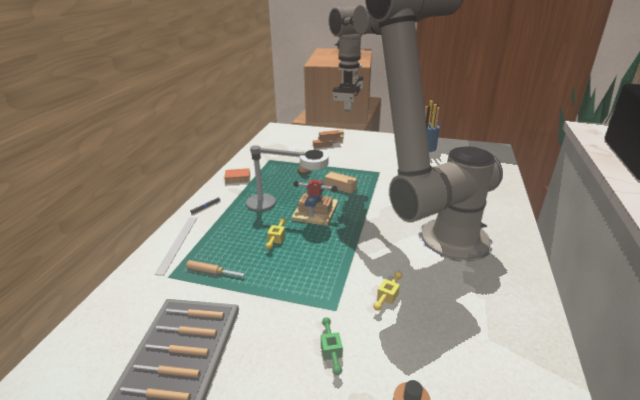

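The top view shows the lamp head at (376,183), over the shaft, and the side view shows the handle on the clamp under it. The cat, blank and gouge are in their original places. I'll let things settle for a moment, then hand in.

```bash
python3 -m creep '[{"tx":0,"ty":0,"tz":0,"wx":0,"wy":0,"wz":0,"gripper":1},{"tx":0,"ty":0,"tz":0,"wx":0,"wy":0,"wz":0,"gripper":1},{"tx":0,"ty":0,"tz":0,"wx":0,"wy":0,"wz":0,"gripper":1},{"tx":0,"ty":0,"tz":0,"wx":0,"wy":0,"wz":0,"gripper":1}]'; python3 -c "
from lamp import *
shot('top','top14');lampang('top14');print(np.abs(get_obs()['dq']).max());print(close_job())"
```

```text
time: 16.37
tool_pos: [433.3, -315.0, 277.2]
tcp_rot: [0.615, 1.569, 2.18]
contact_force: [0.1, -0.0, -0.4]
grip_width: 0.5
top14 n 166 theta med -0.02 line -0.015 head est [481.  -38.3]
0.002650240445117932
the job is handed in; nothing more can be done
None
```

The job is handed in at about 16 s of the 72 s allowed. No verdict was reported, so the results below are my own checks.

- **Lamp out:** I pushed the lamp head to the right with closed fingers at about 0.6 rad/s, with about 4 N or less of contact. It ended about 225 mm to the side of the shaft.
- **Handle:** I gripped the red handle by its free faces, lined it up over the shaft with the wrist camera and lowered it. Before lifting away, I measured:
  - The hub top was at 116.3 mm and the bridge at about 80.5 mm, so it is fully down.
  - The handle's centre was within about 1 mm of the shaft.
- **Lamp back:** I pushed the head back from its far side. Its last measured centre was (481, -38), against the shaft at (481, -40). The tool was clear of everything.
- **Bystanders:** The cat, blank and gouge look unmoved in the last pictures I viewed; I did not measure them.
- **Readings that disagreed:**
  - The reported tool position was off from the camera by 1–2 mm at times, so I used the camera for the fit.
  - The two lamp-angle fits differed by 0.03 rad (about 7 mm at the head) just after I let go. They agreed to 0.005 rad on the last look.

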